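# Close four clean jars from a stack of lids

## Robot

A 6-joint arm with a two-finger parallel gripper is mounted at the origin on the work surface. World frame = base frame: x ahead of the robot, y to its left, z up, the work surface at z = 0. Lengths are in m, angles in degrees, forces in N, time in s.
With the tool pointing down it reaches from about 0.35 to 0.775 m from the base axis. Payload 5.5 kg.
Tool frame: the origin (TCP) lies at the very end of the fingers, on their centre line; the grasp point (between the pads) lies 19 mm behind it; z points along the fingers, y is the line along which they close (so a half turn about z gives the same grasp; the last joint's range is limited). The gripper opens to 85 mm and grips with 20 to 120 N. Pads are 22 mm wide; open, the fingers measure 114 mm over their backs; the gripper's body (76 mm by 85 mm) begins 54 mm behind the grasp point. The pads swing forward as they close: fully open they stand 13 mm farther back than shut.
Start: joints at [-7.998, 17.945, 2.641, 74.691, 0, 82.002], TCP at [0.575, -0, 0.231] pointing down, gripper open.
Joint ranges: [-158.12, 158.12], [-49.38, 96.58], [-58.88, 72.47], [-126.05, 133.96], [-84.25, 85.87], [-180, 180]. Speed limits (degrees/s): [147.25, 147.25, 180, 180, 180, 180].

## Interface

Orientations are given as [roll, pitch, yaw] about the fixed x, y, z axes, in that order (R = Rz(yaw) Ry(pitch) Rx(roll)).
In Python, from plant import sense, get_image, camera_params, finish_job, boxes_of gives the robot as it stands.
- The arm moves only by the shell command python3 -m pendant 'ROWS' [FORCE]. ROWS is a JSON object of lists of equal length, an entry for each row: "gripper": the opening, from -1 (shut) to 1 (fully open); "xyz": the shift along the world's x, y, z in m, a list of three; "spin": the turn about the world's z in rad. A call has 1 to 5 rows; each row is the pose to reach, as a shift and turn from the pose commanded when the call began; what a row does not reach only later rows make up. A row lasts 1/10 s, in which the tool goes at most 50 mm and 8.59 degrees, less where a joint would pass 70% of its speed; a pose out of reach is approached as far as the arm can. A call with a gripper value outside its range is refused whole. The fingers move at their own pace and stop on an object; FORCE is the grip in N (left out, the last holds). Time passes only in rows, so rows that repeat a pose let the fingers close. It gives the time, the measured TCP pose, the force, the opening and the grip force at its end, in the units of the state.
- sense(): the state, without advancing time (a new reading comes with each control period).
- get_image(name): name is "scene" or "side" or "wrist"; returns the picture (384x512x3 uint8, red, green, blue); there is no depth.
- camera_params(name): a dict with "camera_matrix" (3x3 intrinsics, pixels), "distortion" ([k1, k2, p1, p2, k3] as OpenCV has them; the pictures are not rectified), "R" (3x3) and "t" (3): a world point X has camera coordinates R X + t; the wrist camera has in their place "mount" (4x4, takes a point from camera to tool coordinates, whose origin is the TCP and whose axes are the flange's). Camera axes: x right, y down, z forward; pixel columns grow to the right and rows downward; lengths in m; the calibration is good to about 2 mm. A picture is of the moment at which its call begins: read the wrist's pose just before it. camera_params takes no time and is no camera call.
- finish_job(): hands the job in; it is judged then, once.
Trained networks look in the newest picture that a camera, given by its name, has taken for a name from the list of things; names that differ only in an ending like _2 or _b are one class to them, and where a whole thing is asked for, a point or a joint stands for the part that bears it (a point fixed in the world has none). Each returns a list of dicts, best first, with "conf" (0 to 1); they miss things now and then, are a little off and sometimes report something else, mostly with a low value. They report only what shows in the picture. A call takes as long as a camera call. They do not tell look-alikes from the thing itself.
- boxes_of(camera, thing): "location" ([x, y, z] in m, in world coordinates, good to about 4 mm: the middle of the surface that is visible of it).
The state is a dict: "clock": time; "qpos": joint angles; "dq": joint speeds; "tau": joint torques, N m; "position": TCP position; "tool_rot": TCP orientation; "contact_force": force on the tool from outside, world axes, zero at the start; "moment": the same for the moment, N m; "width": finger opening in m; "finger_force": force on a finger pad.
Only numpy, scipy, OpenCV 4.12 (cv2) and the standard library are available. Lean on these libraries where they do the work, as an engineer would, in place of code of your own. Each camera call takes 0.05 s, during which the arm holds its last target. There are 200 camera calls.

## Task

The four glass jars have come back clean and dry and must be closed against dust: take the stack of lids apart and lay on each jar the lid of its size, the smallest lid on the smallest jar and so on up to the largest, each lying flat and covering the whole mouth. Set the lids down rather than dropping them, keep the jars standing, and leave the flask and the timer where they are.

Things in the scene. Friction and masses are not known exactly. Their poses are not given: they have to be found in the camera images.
- lid_xs: The smallest lid: a flat round disc of white plastic, 38 mm across and 12 mm thick, smooth rim, no knob. It is the top one of the stack of four lids, which lie loose on one another, centred to within 3 mm. It belongs on the smallest jar. Origin: centre of its underside; z up.
- lid_s: The second smallest lid: a flat round disc of white plastic, 48 mm across and 12 mm thick, smooth rim, no knob. In the stack it lies directly under the smallest lid. It belongs on the second smallest jar. Origin: centre of its underside; z up.
- lid_m: The second largest lid: a flat round disc of white plastic, 58 mm across and 12 mm thick, smooth rim, no knob. In the stack it lies directly under the second smallest lid. It belongs on the second largest jar. Origin: centre of its underside; z up.
- lid_l: The largest lid: a flat round disc of white plastic, 68 mm across and 12 mm thick, smooth rim, no knob. In the stack it lies directly under the second largest lid and at the bottom, on the bench. It belongs on the largest jar. Origin: centre of its underside; z up.
- jar_xs: The smallest jar: loose, straight round clear-glass jar, empty and open on top, 28 mm outer diameter, 20 mm mouth, 40 mm high with a flat rim. Stands upright on the bench. Origin: centre of its underside; z up.
- jar_s: The second smallest jar: loose, straight round clear-glass jar, empty and open on top, 38 mm outer diameter, 30 mm mouth, 48 mm high with a flat rim. Stands upright on the bench. Origin: centre of its underside; z up.
- jar_m: The second largest jar: loose, straight round clear-glass jar, empty and open on top, 48 mm outer diameter, 40 mm mouth, 56 mm high with a flat rim. Stands upright on the bench. Origin: centre of its underside; z up.
- jar_l: The largest jar: loose, straight round clear-glass jar, empty and open on top, 58 mm outer diameter, 50 mm mouth, 64 mm high with a flat rim. Stands upright on the bench. Origin: centre of its underside; z up.
- flask: Bystander: small conical glass flask, 42 mm across the foot, 72 mm high, standing loose among the jars (the tallest thing there). Origin: centre of its underside. Not to be disturbed.
- timer: Bystander: flat grey lab timer with a display and three black keys, 62 x 60 mm, 14 mm high, lying loose among the jars. Origin: centre of its underside. Not to be disturbed.
Mind the look-alikes: they are no part of the job. What is shaped like the jar_xs but green or purple is not meant.

How it is judged (in metres and radians):
At the end, for the whole second after the job is handed in: Every lid lies level on the rim of the jar of its own size, its centre within 8 mm of the jar's axis and so over the whole mouth; all four jars stand upright on the bench, and lids and jars are at rest and let go (horizontal distance between lid_xs and jar_xs below 0.008 m and z of lid_xs in the frame of jar_xs between 0.037 and 0.043 m and angle between each of lid_xs, lid_s, lid_m, lid_l's own z axis and vertical below 0.06 rad and angle between each of jar_xs, jar_s, jar_m, jar_l's own z axis and vertical below 0.05 rad and height (world z) of each of jar_xs, jar_s, jar_m, jar_l below 0.004 m and linear speed of each of lid_xs, jar_xs, lid_s, jar_s, lid_m, jar_m, lid_l, jar_l below 0.01 m/s and contact force between each of lid_xs, lid_s, lid_m, lid_l and the fingers below 0.05 N and horizontal distance between lid_s and jar_s below 0.008 m and z of lid_s in the frame of jar_s between 0.045 and 0.051 m and horizontal distance between lid_m and jar_m below 0.008 m and z of lid_m in the frame of jar_m between 0.053 and 0.059 m and horizontal distance between lid_l and jar_l below 0.008 m and z of lid_l in the frame of jar_l between 0.061 and 0.067 m); the robot touches nothing.
It fails at once if a lid is dropped: it falls free from more than about 2 cm ((contact force between lid_xs and anything else below 0.005 N and linear speed of lid_xs above 0.65 m/s) or (contact force between lid_s and anything else below 0.005 N and linear speed of lid_s above 0.65 m/s) or (contact force between lid_m and anything else below 0.005 N and linear speed of lid_m above 0.65 m/s) or (contact force between lid_l and anything else below 0.005 N and linear speed of lid_l above 0.65 m/s)).
It fails at once if a jar is knocked over (angle between any of jar_xs, jar_s, jar_m, jar_l's own z axis and vertical above 0.6 rad).
It fails at once if the flask or the timer is pushed more than 2.5 cm, or the flask is tipped (distance of any of flask, timer from where it was at the start of the episode above 0.025 m or angle between flask's own z axis and vertical above 0.5 rad).
It also fails if it takes over 141 s, if anything falls off the work surface, if the arm or the gripper's body presses on something with over 40 N, if the wrist force passes 120 N, or if a joint passes its speed limit or range.

## Working session

There is one attempt and no reset: what is moved stays moved. The work goes in short steps, Python scripts to look and compute and a shell command to move; the robot and the scene stay as the last step left them, time stands still between calls to the robot, and variables do not carry over. Pictures are saved under pics/ and viewed, at most 14 in all, crops included, and the job is handed in when it is done.

```bash
mkdir -p pics; ls
python3 - <<'E'
from plant import *
import cv2,json
for c in ["scene","side","wrist"]:
    im=get_image(c); cv2.imwrite(f"pics/a_{c}.png",im[:,:,::-1])
    for n in ["lid_xs","lid_s","lid_m","lid_l","jar_xs","jar_s","jar_m","jar_l","flask","timer"]:
        print(c,n,[([round(v,3) for v in d["location"]],round(d["conf"],2)) for d in boxes_of(c,n)])
s=sense();print(s["clock"],s["position"],s["tool_rot"],s["width"])
print(camera_params("wrist"))
E
```

```text
pics
scene lid_xs [([0.654, 0.285, 0.045], 0.59)]
scene lid_s [([0.67, 0.301, 0.013], 0.72), ([0.666, 0.296, 0.037], 0.52), ([0.666, 0.285, 0.024], 0.52)]
scene lid_m [([0.67, 0.301, 0.013], 0.72), ([0.666, 0.296, 0.037], 0.52), ([0.666, 0.285, 0.024], 0.52)]
scene lid_l [([0.67, 0.301, 0.013], 0.72), ([0.666, 0.296, 0.037], 0.52), ([0.666, 0.285, 0.024], 0.52)]
scene jar_xs [([0.553, -0.082, 0.029], 0.79), ([0.484, -0.134, 0.024], 0.76), ([0.416, -0.168, 0.033], 0.61)]
scene jar_s [([0.632, -0.249, 0.033], 0.93), ([0.447, 0.174, 0.039], 0.85), ([0.614, 0.022, 0.038], 0.77)]
scene jar_m [([0.632, -0.249, 0.033], 0.93), ([0.447, 0.174, 0.039], 0.85), ([0.614, 0.022, 0.038], 0.77)]
scene jar_l [([0.632, -0.249, 0.033], 0.93), ([0.447, 0.174, 0.039], 0.85), ([0.614, 0.022, 0.038], 0.77)]
scene flask [([0.635, -0.137, 0.03], 0.61)]
scene timer [([0.625, 0.127, 0.014], 0.83)]
side lid_xs []
side lid_s [([0.635, 0.262, 0.021], 0.69), ([0.64, 0.269, 0.034], 0.39)]
side lid_m [([0.635, 0.262, 0.021], 0.69), ([0.64, 0.269, 0.034], 0.39)]
side lid_l [([0.635, 0.262, 0.021], 0.69), ([0.64, 0.26
[... 1220 characters left out ...]
83e-05  2.31341888e-01] [ 1.79993079e+02 -1.30116606e-03  8.99991713e+01] 0.08557478711829482
{'camera_matrix': array([[266.63312722,   0.        , 252.46518023],
       [  0.        , 266.63312722, 189.27007288],
       [  0.        ,   0.        ,   1.        ]]), 'distortion': array([0.00702321, 0.        , 0.        , 0.        , 0.        ]), 'mount': array([[ 5.94317024e-04, -9.45609514e-01, -3.25303387e-01,
         8.36781487e-02],
       [ 9.99999736e-01,  6.98143975e-04, -2.02440924e-04,
        -2.58029478e-04],
       [ 4.18538663e-04, -3.25303181e-01,  9.45609679e-01,
        -1.42729801e-01],
       [ 0.00000000e+00,  0.00000000e+00,  0.00000000e+00,
         1.00000000e+00]])}
```

View pics/a_scene.png

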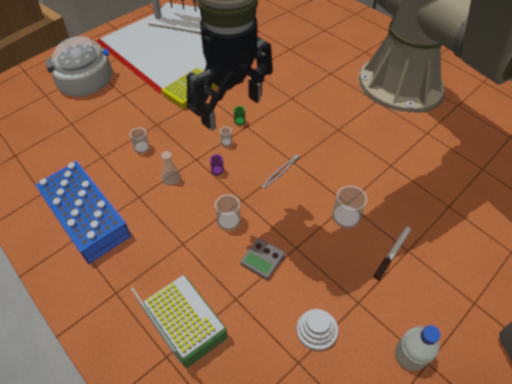

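View pics/a_wrist.png

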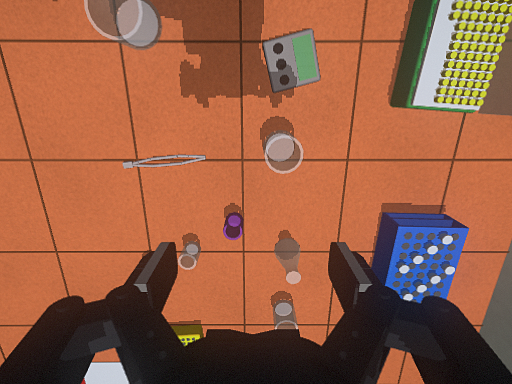

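View pics/a_side.png

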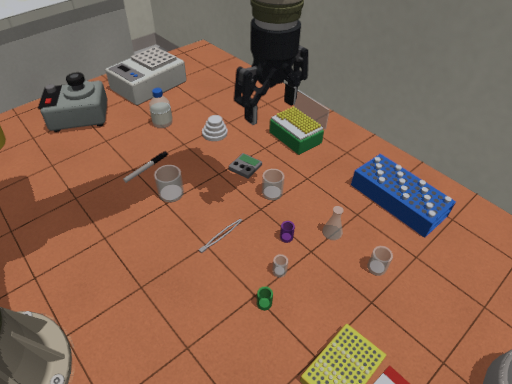

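The scene camera shows the lid stack at (318,327). The clear jars are at (348,205), which looks largest, then (228,211), then (140,139). For jar_xs the candidates are the clear one at (226,135), purple at (217,165) and green at (240,116). Only the clear one fits "clear-glass". I'll confirm it in enlarged top-down patches, warped to the rim planes.

```bash
cat > h.py <<'E'
from plant import *
import numpy as np, cv2
from scipy.spatial.transform import Rotation as Ro
def grab(name):
    s=sense(); im=get_image(name); p=camera_params(name)
    if name=="wrist":
        R=Ro.from_euler("xyz",s["tool_rot"],degrees=True).as_matrix()
        M=np.asarray(p["mount"]); Rc=R@M[:3,:3]; c=R@M[:3,3]+s["position"]
        p["R"]=Rc.T; p["t"]=-Rc.T@c
    return im,p
def pix(p,X):
    return cv2.projectPoints(np.asarray(X,float).reshape(-1,3),cv2.Rodrigues(np.asarray(p["R"]))[0],np.asarray(p["t"],float),p["camera_matrix"],p["distortion"])[0].reshape(-1,2)
S=0.0004  # m per px of a patch
def patch(im,p,xy,z,n=200):
    """orthographic view of plane z about xy; column -> +x, row -> -y"""
    g=(np.arange(n)-(n-1)/2)*S
    X,Y=np.meshgrid(xy[0]+g,xy[1]-g)
    m=pix(p,np.stack([X,Y,np.full_like(X,z)],-1)).reshape(n,n,2).astype(np.float32)
    return cv2.remap(im,m[...,0],m[...,1],cv2.INTER_CUBIC)
def circ(pa,xy,rad,tol=.0015):
    n=pa.shape[0]
    g=cv2.GaussianBlur(cv2.cvtColor(pa,cv2.COLOR_RGB2GRAY),(0,0),2)
    c=cv2.HoughCircles(g,cv2.HOUGH_GRADIENT_ALT,1,8,param1=60,param2=.3,minRadius=int((rad-tol)/S),maxRadius=int((rad+tol)/S))
    if c is None: return []
    return [(round(xy[0]+(u-(n-1)/2)*S,4),round(xy[1]-(v-(n-1)/2)*S,4),round(r*S,4)) for u,v,r in c.reshape(-1,3)[:3]]
def run(items,cams,out):
    rows=[]
    for c in cams:
        im,p=grab(c); row=[]
        for nm,xy,z,rad in items:
            pa=patch(im,p,xy,z); cs=circ(pa,xy,rad); print(c,nm,cs)
            for x,y,r in cs[:1]:
                cv2.circle(pa,(int((x-xy[0])/S+99.5),int(-(y-xy[1])/S+99.5)),int(r/S),(0,255,0),1)
            row.append(pa)
        rows.append(np.hstack(row))
    cv2.imwrite(out,np.vstack(rows)[:,:,::-1])
E
python3 - <<'E'
from h import *
run([("xs",(.483,-.137),.04,.014),("s",(.628,-.252),.048,.019),("m",(.614,.017),.056,.024),("l",(.436,.163),.064,.029)],["wrist","scene","side"],"pics/b.png")
E
```

```text
wrist xs [(np.float32(0.478), np.float32(-0.1432), np.float32(0.0136))]
wrist s []
wrist m [(np.float32(0.6126), np.float32(0.018), np.float32(0.0234))]
wrist l []
scene xs []
scene s []
scene m []
scene l []
side xs [(np.float32(0.4796), np.float32(-0.1424), np.float32(0.0135))]
side s [(np.float32(0.6278), np.float32(-0.2602), np.float32(0.0191))]
side m [(np.float32(0.6138), np.float32(0.0176), np.float32(0.024))]
side l [(np.float32(0.4378), np.float32(0.1668), np.float32(0.0289))]
```

View pics/b.png

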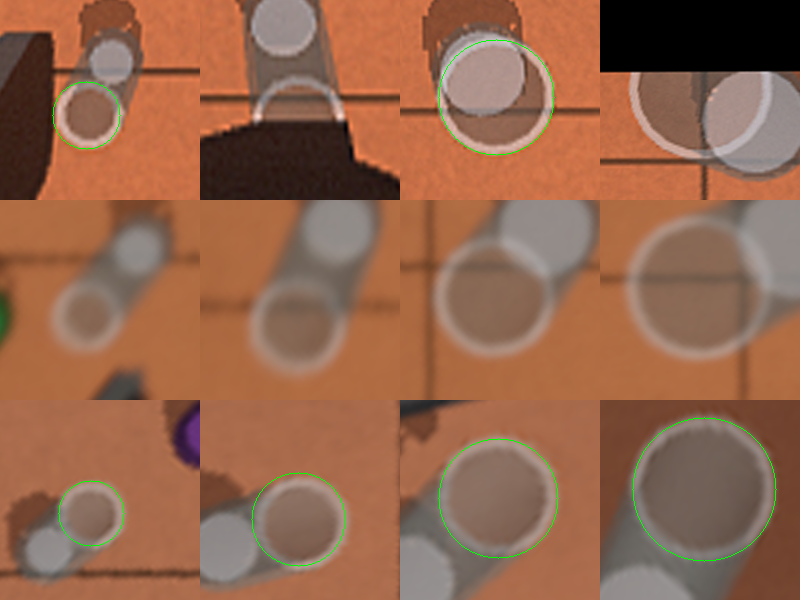

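The patches (columns xs, s, m, l; rows wrist, scene, side) show four clear jars. In each column the rim matches the stated radius and lands in the same place in all three views, so the rim heights of 40, 48, 56 and 64 mm hold. The xs candidate is the clear one. Purple appears only at the edge of its side-camera patch, green only at the edge of its scene-camera patch.

Jar axes:
- xs: (.4784, -.1430)
- s: (.6275, -.2617)
- m: (.6128, .0178)
- l: (.4364, .1678)

Next I'll move over the stack.

```bash
python3 -m pendant '{"gripper":[1,1,1,1,1],"xyz":[[0.012,0.045,0],[0.024,0.09,-0.01],[0.036,0.135,-0.015],[0.048,0.18,-0.02],[0.06,0.225,-0.02]],"spin":[0,0,0,0,0]}' 40
python3 -m pendant '{"gripper":[0.2,0.2,0.2,0.2,0.2],"xyz":[[0.012,0.03,0],[0.025,0.06,0],[0.025,0.06,0],[0.025,0.06,0],[0.025,0.06,0]],"spin":[0,0,0,0,0]}'
python3 - <<'E'
from h import *
xy=(.66,.287)
run([("xs",xy,.048,.019),("s",xy,.036,.024),("m",xy,.024,.029),("l",xy,.012,.034)],["wrist","scene","side"],"pics/c.png")
E
```

```text
clock: 2.3
position: [0.635, 0.2267, 0.2104]
tool_rot: [-179.9, 0.0, 90.0]
contact_force: [-0.6, -0.8, 0.6]
width: 0.0853
finger_force: 0.0
clock: 2.8
position: [0.6598, 0.284, 0.2113]
tool_rot: [-180.0, 0.0, 90.0]
contact_force: [-0.3, 0.1, -0.3]
width: 0.0512
finger_force: 0.0
wrist xs [(np.float32(0.6514), np.float32(0.2828), np.float32(0.0187)), (np.float32(0.6506), np.float32(0.2964), np.float32(0.0188)), (np.float32(0.6594), np.float32(0.2876), np.float32(0.0191))]
wrist s [(np.float32(0.6514), np.float32(0.282), np.float32(0.024)), (np.float32(0.6498), np.float32(0.2892), np.float32(0.0237)), (np.float32(0.6558), np.float32(0.2864), np.float32(0.0238))]
wrist m [(np.float32(0.6498), np.float32(0.2828), np.float32(0.029)), (np.float32(0.6502), np.float32(0.2908), np.float32(0.0286))]
wrist l []
scene xs [(np.float32(0.6506), np.float32(0.282), np.float32(0.0192))]
scene s []
scene m [(np.float32(0.6494), np.float32(0.2824), np.float32(0.0289))]
scene l [(np.float32(0.649), np.float32(0.2828), np.float32(0.034))]
side xs []
side s []
side m []
side l []
```

View pics/c.png

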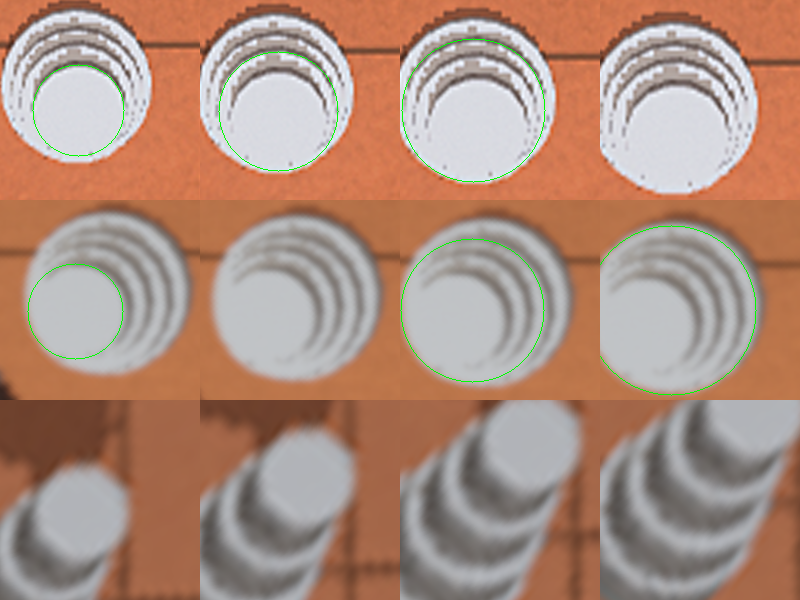

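The stack agrees across views: xs (.6512, .2824), s (.6514, .282), m (.6497, .2826), l (.649, .283), with its top at z = 48 mm. I'll take lid_xs now.

```bash
python3 -m pendant '{"gripper":[0.2,0.2,0.2,0.2,0.2],"xyz":[[-0.009,-0.0025,-0.04],[-0.009,-0.0025,-0.09],[-0.009,-0.0025,-0.13],[-0.009,-0.0025,-0.16],[-0.009,-0.0025,-0.16]],"spin":[0,0,0,0,0]}'
python3 -m pendant '{"gripper":[0.2,0.2,0.2,-0.3,-0.3],"xyz":[[0,0,-0.006],[0,0,-0.012],[0,0,-0.012],[0,0,-0.012],[0,0,-0.012]],"spin":[0,0,0,0,0]}'
python3 -m pendant '{"gripper":[-0.3,-0.3,-0.3,-0.3,-0.3],"xyz":[[0,0,0],[0,0,0],[0,0,0.003],[0,0,0.01],[0,0,0.02]],"spin":[0,0,0,0,0]}'
```

```text
clock: 3.45
position: [0.6472, 0.2803, 0.0462]
tool_rot: [-179.5, 0.2, 89.9]
contact_force: [-0.7, -1.2, 0.1]
width: 0.0512
finger_force: 0.0
clock: 3.95
position: [0.6522, 0.2828, 0.0412]
tool_rot: [179.8, -0.0, 90.0]
contact_force: [-0.3, -0.6, 3.0]
width: 0.0354
finger_force: 39.9
clock: 4.45
position: [0.6504, 0.2823, 0.0591]
tool_rot: [-179.9, 0.0, 90.0]
contact_force: [0.3, -0.5, -0.6]
width: 0.0357
finger_force: 39.9
```

Run:
```python
from h import *
im,p=grab("wrist"); a=cv2.resize(im[150:384,100:412],None,fx=1.5,fy=1.5)
im,p=grab("side"); u,v=pix(p,[.65,.282,.06])[0].astype(int); b=cv2.resize(im[v-45:v+45,max(u-60,0):u+60],None,fx=3,fy=3)
w=np.zeros((360,800,3),np.uint8); w[:351,:468]=a; w[:270,468:800]=b[:,:332]; print(u,v)
cv2.imwrite("pics/d.png",w[:,:,::-1])
```

```text
213 115
```

View pics/d.png

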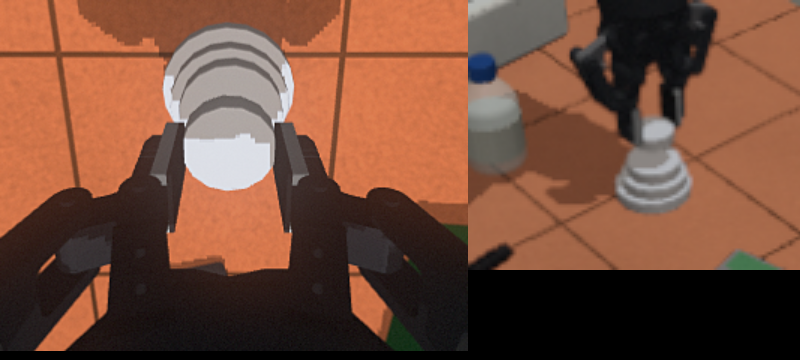

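The lid is held level between the fingertips, in the wrist crop around (229,145). The stack below is undisturbed. On to jar_xs.

```bash
python3 -m pendant '{"gripper":[-0.3,-0.3,-0.3,-0.3,-0.3],"xyz":[[0,0,0.03],[-0.006,-0.015,0.06],[-0.0215,-0.053,0.06],[-0.037,-0.091,0.06],[-0.0525,-0.129,0.06]],"spin":[0,0,0,0,0]}'
python3 -m pendant '{"gripper":[-0.3,-0.3,-0.3,-0.3,-0.3],"xyz":[[-0.016,-0.04,0],[-0.032,-0.08,0],[-0.048,-0.12,0],[-0.064,-0.16,0],[-0.08,-0.2,0]],"spin":[0,0,0,0,0]}'
python3 -m pendant '{"gripper":[-0.3,-0.3,-0.3,-0.3,-0.3],"xyz":[[-0.016,-0.04,0],[-0.032,-0.08,0],[-0.04,-0.0965,0],[-0.04,-0.0965,-0.03],[-0.04,-0.0965,-0.03]],"spin":[0,0,0,0,0]}'
python3 -m pendant '{"gripper":[-0.3,-0.3],"xyz":[[0,0,0],[0,0,0]],"spin":[0,0]}'
python3 - <<'E'
from h import *
p0=sense()["position"]; z=p0[2]
run([("lidxs",p0[:2],z+.0086,.019),("jar",(.4784,-.143),.04,.014)],["wrist","scene","side"],"pics/e.png")
print(p0)
E
```

```text
clock: 5.05
position: [0.5981, 0.1525, 0.1197]
tool_rot: [179.9, 0.0, 90.0]
contact_force: [1.1, -0.8, -0.1]
width: 0.0356
finger_force: 40.0
clock: 5.55
position: [0.5178, -0.048, 0.1196]
tool_rot: [179.9, 0.0, 90.0]
contact_force: [-0.0, -1.5, 0.4]
width: 0.0355
finger_force: 40.0
clock: 6.05
position: [0.4761, -0.1428, 0.087]
tool_rot: [-179.8, -0.1, 89.9]
contact_force: [-0.8, -0.2, 0.1]
width: 0.0353
finger_force: 40.1
clock: 6.25
position: [0.4792, -0.1428, 0.0902]
tool_rot: [179.9, 0.0, 90.1]
contact_force: [1.1, 0.4, -0.6]
width: 0.0348
finger_force: 40.1
wrist lidxs [(np.float64(0.4806), np.float64(-0.1418), np.float32(0.019))]
wrist jar []
scene lidxs []
scene jar [(np.float32(0.4766), np.float32(-0.1436), np.float32(0.0142))]
side lidxs [(np.float64(0.4782), np.float64(-0.1454), np.float32(0.0187))]
side jar [(np.float32(0.479), np.float32(-0.1444), np.float32(0.0141))]
[ 0.47920722 -0.14276048  0.09023853]
```

View pics/e.png

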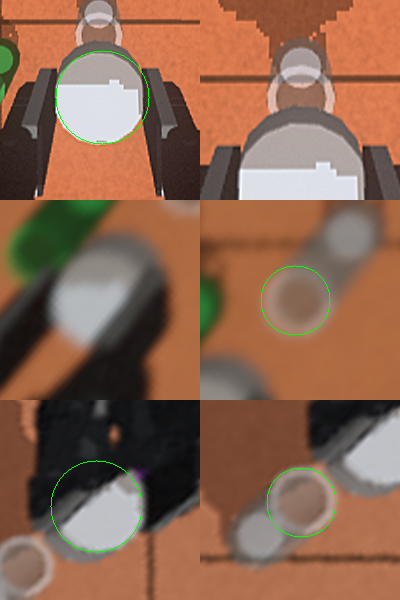

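The lid sits within 2 mm of the TCP and over the jar axis. The patch shows the held lid above the jar rim at (300,500) in the side view. Lowering it.

```bash
python3 -m pendant '{"gripper":[-0.3,-0.3,-0.3,-0.3,-0.3],"xyz":[[0,0,-0.02],[0,0,-0.036],[0,0,-0.041],[0,0,-0.043],[0,0,-0.043]],"spin":[0,0,0,0,0]}'
python3 -m pendant '{"gripper":[-0.3,-0.3,-0.3,-0.3],"xyz":[[0,0,-0.001],[0,0,-0.002],[0,0,-0.003],[0,0,-0.003]],"spin":[0,0,0,0]}'
```

```text
clock: 6.9
position: [0.4789, -0.143, 0.0468]
tool_rot: [180.0, 0.0, 90.0]
contact_force: [-0.2, 0.0, 0.3]
width: 0.0354
finger_force: 40.1
clock: 7.3
position: [0.4794, -0.1435, 0.0451]
tool_rot: [179.9, 0.1, 90.0]
contact_force: [-1.7, 0.8, 10.1]
width: 0.0353
finger_force: 41.1
```

Contact at the expected height. Releasing.

```bash
python3 -m pendant '{"gripper":[-0.3,-0.1,0.05,0.2,0.2],"xyz":[[0,0,0.001],[0,0,0.001],[0,0,0.001],[0,0,0.001],[0,0,0.001]],"spin":[0,0,0,0,0]}'
python3 -m pendant '{"gripper":[0.2,0.2,0.2,0.2,0.2],"xyz":[[0,0,0.015],[0,0,0.06],[0.016,0.04,0.08],[0.032,0.08,0.08],[0.048,0.12,0.08]],"spin":[0,0,0,0,0]}'
python3 - <<'E'
from h import *
run([("lidxs",(.4784,-.143),.052,.019),("rim",(.4784,-.143),.04,.019)],["scene","side"],"pics/f.png")
s=sense();print(s["clock"],s["position"],s["width"])
E
```

```text
clock: 7.8
position: [0.4784, -0.143, 0.0441]
tool_rot: [-180.0, -0.0, 90.0]
contact_force: [-0.5, -0.5, 0.2]
width: 0.0515
finger_force: 0.0
clock: 8.3
position: [0.5278, -0.0222, 0.1255]
tool_rot: [179.8, 0.0, 89.9]
contact_force: [0.6, -0.3, -0.8]
width: 0.0512
finger_force: 0.0
scene lidxs []
scene rim []
side lidxs [(np.float32(0.4794), np.float32(-0.1444), np.float32(0.0187))]
side rim [(np.float32(0.4862), np.float32(-0.1392), np.float32(0.0191))]
8.4 [ 0.52794803 -0.01905692  0.12456899] 0.051477433786415734
```

View pics/f.png

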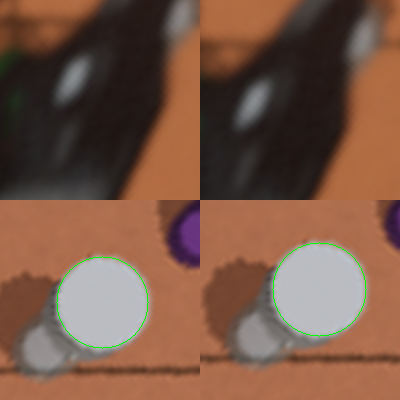

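lid_xs lies on its jar within 2 mm in the side view. Next is lid_s.

```bash
python3 -m pendant '{"gripper":[0.45,0.45,0.45,0.45,0.45],"xyz":[[0.017,0.041,0],[0.034,0.082,0],[0.051,0.123,0],[0.068,0.164,0],[0.085,0.205,0]],"spin":[0,0,0,0,0]}'
python3 -m pendant '{"gripper":[0.45,0.45,0.45,0.45,0.45],"xyz":[[0.016,0.04,0],[0.032,0.08,0],[0.04,0.1,0],[0.04,0.1005,-0.02],[0.04,0.1005,-0.02]],"spin":[0,0,0,0,0]}'
python3 -m pendant '{"gripper":[0.45,0.45,0.45],"xyz":[[0,0,0],[0,0,0],[0,0,0]],"spin":[0,0,0]}'
python3 - <<'E'
from h import *
xy=(.651,.282)
run([("s",xy,.036,.024),("m",xy,.024,.029),("l",xy,.012,.034)],["wrist","scene"],"pics/g.png")
print(sense()["position"])
E
```

```text
clock: 8.9
position: [0.6119, 0.1829, 0.1239]
tool_rot: [-180.0, 0.0, 90.0]
contact_force: [1.6, -0.4, -0.1]
width: 0.0617
finger_force: 0.0
clock: 9.4
position: [0.6498, 0.2822, 0.1006]
tool_rot: [-179.7, 0.1, 90.1]
contact_force: [-0.5, -0.3, 0.4]
width: 0.0618
finger_force: 0.0
clock: 9.7
position: [0.652, 0.2818, 0.1055]
tool_rot: [179.9, -0.0, 89.9]
contact_force: [0.8, -0.6, -1.2]
width: 0.0619
finger_force: 0.0
wrist s [(np.float32(0.6512), np.float32(0.2838), np.float32(0.024)), (np.float32(0.6508), np.float32(0.2914), np.float32(0.0241)), (np.float32(0.6432), np.float32(0.2882), np.float32(0.0237))]
wrist m [(np.float32(0.65), np.float32(0.2826), np.float32(0.0287)), (np.float32(0.6528), np.float32(0.2898), np.float32(0.0288)), (np.float32(0.6468), np.float32(0.2898), np.float32(0.0288))]
wrist l [(np.float32(0.65), np.float32(0.2834), np.float32(0.0337))]
scene s []
scene m []
scene l [(np.float32(0.6488), np.float32(0.2842), np.float32(0.0338))]
[0.65199124 0.28196452 0.10534808]
```

```bash
python3 -m pendant '{"gripper":[0.45,0.45,0.45,0.45,0.45],"xyz":[[0,0.001,-0.04],[0,0.001,-0.065],[0,0.001,-0.074],[0,0.001,-0.0775],[0,0.001,-0.0775]],"spin":[0,0,0,0,0]}'
python3 -m pendant '{"gripper":[-0.1,-0.1,-0.1,-0.1,-0.1],"xyz":[[0,0,0],[0,0,0],[0,0,0],[0,0,0],[0,0,0.003]],"spin":[0,0,0,0,0]}'
python3 -m pendant '{"gripper":[-0.1,-0.1,-0.1,-0.1,-0.1],"xyz":[[0,0,0.01],[0,0,0.05],[0,-0.005,0.09],[-0.001,-0.05,0.095],[-0.003,-0.095,0.095]],"spin":[0,0,0,0,0]}'
python3 - <<'E'
from h import *
xy=(.6495,.283)
run([("m",xy,.024,.029),("l",xy,.012,.034)],["wrist","scene"],"pics/h.png")
p=sense()["position"];print(p)
run([("s",p[:2],p[2]+.009,.024)],["wrist"],"pics/h2.png")
E
```

```text
clock: 10.3
position: [0.6521, 0.2835, 0.0276]
tool_rot: [179.9, -0.0, 90.0]
contact_force: [-0.4, -0.1, 0.1]
width: 0.0615
finger_force: 0.0
clock: 10.8
position: [0.652, 0.2836, 0.0307]
tool_rot: [179.9, -0.0, 90.0]
contact_force: [-0.2, -0.2, -0.4]
width: 0.0455
finger_force: 40.8
clock: 11.3
position: [0.6501, 0.1891, 0.1282]
tool_rot: [179.7, -0.0, 90.2]
contact_force: [-0.0, -1.0, -1.0]
width: 0.0454
finger_force: 41.1
wrist m [(np.float32(0.6505), np.float32(0.2784), np.float32(0.0288))]
wrist l [(np.float32(0.6493), np.float32(0.2836), np.float32(0.0333))]
scene m [(np.float32(0.6501), np.float32(0.2832), np.float32(0.0292))]
scene l [(np.float32(0.6489), np.float32(0.2844), np.float32(0.0339))]
[0.6487879  0.18358175 0.12625297]
wrist s [(np.float64(0.6486), np.float64(0.1834), np.float32(0.0232))]
```

```bash
python3 -m pendant '{"gripper":[-0.1,-0.1,-0.1,-0.1,-0.1],"xyz":[[-0.002,-0.046,0],[-0.004,-0.092,0],[-0.006,-0.138,0],[-0.008,-0.184,0],[-0.01,-0.23,0]],"spin":[0,0,0,0,0]}'
python3 -m pendant '{"gripper":[-0.1,-0.1,-0.1,-0.1,-0.1],"xyz":[[-0.002,-0.046,0],[-0.004,-0.092,0],[-0.006,-0.138,0],[-0.008,-0.184,0],[-0.011,-0.2195,0]],"spin":[0,0,0,0,0]}'
python3 -m pendant '{"gripper":[-0.1,-0.1,-0.1,-0.1,-0.1],"xyz":[[0,0,-0.02],[0,0,-0.045],[0,0,-0.045],[0,0,-0.045],[0,0,-0.045]],"spin":[0,0,0,0,0]}'
python3 - <<'E'
from h import *
p=sense()["position"];print(p)
run([("lid",p[:2],p[2]+.009,.024),("jar",(.6275,-.2617),.048,.019)],["wrist","scene","side"],"pics/i.png")
E
```

```text
clock: 11.95
position: [0.6385, -0.042, 0.125]
tool_rot: [180.0, -0.0, 90.1]
contact_force: [0.6, -0.9, -0.2]
width: 0.0454
finger_force: 41.1
clock: 12.45
position: [0.6279, -0.2628, 0.1249]
tool_rot: [180.0, 0.0, 90.0]
contact_force: [1.0, 0.2, 0.8]
width: 0.0452
finger_force: 41.1
clock: 12.95
position: [0.6286, -0.2606, 0.0812]
tool_rot: [179.9, 0.0, 90.1]
contact_force: [-0.1, -0.7, 0.3]
width: 0.0455
finger_force: 41.1
[ 0.628635   -0.260604    0.08124022]
wrist lid [(np.float64(0.6296), np.float64(-0.2596), np.float32(0.0238))]
wrist jar []
scene lid []
scene jar []
side lid [(np.float64(0.6268), np.float64(-0.2624), np.float32(0.0239))]
side jar []
```

View pics/i.png

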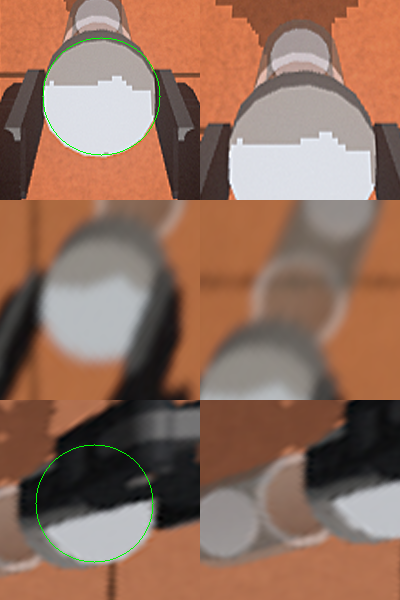

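The lid is centred at the TCP. In the scene patch the jar_s rim is centred at about (298,298), on the axis measured earlier. Lowering.

```bash
python3 -m pendant '{"gripper":[-0.1,-0.1,-0.1,-0.1,-0.1],"xyz":[[-0.0005,-0.001,-0.015],[-0.0005,-0.001,-0.023],[-0.0005,-0.001,-0.026],[-0.0005,-0.001,-0.027],[-0.0005,-0.001,-0.028]],"spin":[0,0,0,0,0]}'
python3 -m pendant '{"gripper":[-0.1,-0.1],"xyz":[[0,0,-0.001],[0,0,-0.001]],"spin":[0,0]}'
```

```text
clock: 13.6
position: [0.6271, -0.2621, 0.0531]
tool_rot: [180.0, 0.0, 90.0]
contact_force: [-3.1, 0.9, 9.8]
width: 0.0453
finger_force: 42.1
clock: 13.8
position: [0.6271, -0.2622, 0.0532]
tool_rot: [179.9, 0.1, 90.0]
contact_force: [-3.9, 1.1, 9.7]
width: 0.0458
finger_force: 42.1
```

```bash
python3 -m pendant '{"gripper":[-0.1,0.1,0.25,0.4,0.4],"xyz":[[0,0,0.001],[0,0,0.001],[0,0,0.001],[0,0,0.001],[0,0,0.001]],"spin":[0,0,0,0,0]}'
python3 -m pendant '{"gripper":[0.4,0.4,0.4,0.4,0.4],"xyz":[[0,0,0.015],[0,0,0.06],[0.002,0.045,0.074],[0.004,0.091,0.074],[0.006,0.137,0.074]],"spin":[0,0,0,0,0]}'
python3 -m pendant '{"gripper":[0.6,0.6,0.6,0.6,0.6],"xyz":[[0.002,0.046,0],[0.004,0.092,0],[0.006,0.138,0],[0.008,0.184,0],[0.01,0.23,0]],"spin":[0,0,0,0,0]}'
python3 - <<'E'
from h import *
run([("lid",(.6275,-.2617),.06,.024),("xs",(.479,-.143),.052,.019)],["scene","side"],"pics/j.png")
E
python3 -m pendant '{"gripper":[0.7,0.7,0.7,0.7,0.7],"xyz":[[0.002,0.046,0],[0.004,0.092,0],[0.006,0.138,0],[0.007,0.1785,0],[0.007,0.1785,-0.02]],"spin":[0,0,0,0,0]}'
python3 -m pendant '{"gripper":[0.7,0.7,0.7],"xyz":[[0,0,0],[0,0,0],[0,0,0]],"spin":[0,0,0]}'
python3 - <<'E'
from h import *
xy=(.65,.283)
run([("m",xy,.024,.029),("l",xy,.012,.034)],["wrist","scene","side"],"pics/k.png")
print(sense()["position"])
E
```

```text
clock: 14.3
position: [0.6269, -0.2619, 0.0514]
tool_rot: [-180.0, -0.0, 90.0]
contact_force: [-0.2, -0.5, 0.1]
width: 0.0595
finger_force: 0.0
clock: 14.8
position: [0.6335, -0.1243, 0.1267]
tool_rot: [179.9, 0.0, 89.9]
contact_force: [0.4, -0.3, -1.5]
width: 0.0598
finger_force: 0.0
clock: 15.3
position: [0.6428, 0.1069, 0.1257]
tool_rot: [-180.0, 0.0, 90.0]
contact_force: [0.7, 0.3, 0.3]
width: 0.0683
finger_force: 0.0
scene lid []
scene xs []
side lid [(np.float32(0.6285), np.float32(-0.2647), np.float32(0.0238))]
side xs [(np.float32(0.4792), np.float32(-0.1444), np.float32(0.0187))]
clock: 15.9
position: [0.6515, 0.2892, 0.1082]
tool_rot: [179.7, -0.2, 90.3]
contact_force: [1.0, 0.1, 0.4]
width: 0.0726
finger_force: 0.0
clock: 16.2
position: [0.6505, 0.2822, 0.1064]
tool_rot: [180.0, 0.0, 89.9]
contact_force: [-0.0, -0.1, -0.1]
width: 0.0726
finger_force: 0.0
wrist m [(np.float32(0.6518), np.float32(0.2836), np.float32(0.0287)), (np.float32(0.6486), np.float32(0.292), np.float32(0.0286))]
wrist l [(np.float32(0.6502), np.float32(0.2832), np.float32(0.0338))]
scene m [(np.float32(0.6482), np.float32(0.2832), np.float32(0.029))]
scene l [(np.float32(0.6502), np.float32(0.284), np.float32(0.0336))]
side m []
side l []
[0.6507642  0.28248097 0.10686154]
```

View pics/k.png

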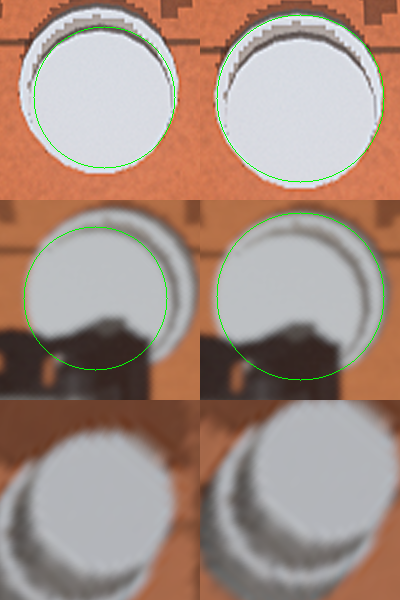

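lid_m is at (.650, .283) and the stack is intact. lid_s and lid_xs are on their jars in the side view. Taking lid_m.

```bash
python3 -m pendant '{"gripper":[0.7,0.7,0.7,0.7,0.7],"xyz":[[0,0,-0.045],[0,0,-0.075],[0,0,-0.09],[0,0,-0.093],[0,0,-0.093]],"spin":[0,0,0,0,0]}'
python3 -m pendant '{"gripper":[0.15,0.15,0.15,0.15,0.15],"xyz":[[0,0,0],[0,0,0],[0,0,0],[0,0,0],[0,0,0.003]],"spin":[0,0,0,0,0]}'
python3 -m pendant '{"gripper":[0.15,0.15,0.15,0.15,0.15],"xyz":[[0,0,0.01],[0,0,0.05],[0,-0.005,0.09],[-0.003,-0.04,0.11],[-0.008,-0.085,0.11]],"spin":[0,0,0,0,0]}'
python3 - <<'E'
from h import *
p=sense()["position"];print(p)
run([("m",p[:2],p[2]+.011,.029),("l",(.65,.283),.012,.034)],["wrist"],"pics/l.png")
E
```

```text
clock: 16.85
position: [0.6505, 0.2833, 0.0135]
tool_rot: [180.0, -0.0, 90.0]
contact_force: [-0.1, -0.4, 0.6]
width: 0.0729
finger_force: 0.0
clock: 17.35
position: [0.6507, 0.2837, 0.0171]
tool_rot: [179.9, -0.0, 90.0]
contact_force: [-0.4, 0.8, 0.0]
width: 0.0551
finger_force: 42.3
clock: 17.85
position: [0.6447, 0.2001, 0.1311]
tool_rot: [179.5, -0.1, 90.2]
contact_force: [1.2, -1.3, 0.4]
width: 0.0551
finger_force: 42.6
[0.64468683 0.20005476 0.13113959]
wrist m [(np.float64(0.6441), np.float64(0.2003), np.float32(0.0278))]
wrist l [(np.float32(0.649), np.float32(0.2776), np.float32(0.0336))]
```

```bash
python3 -m pendant '{"gripper":[0.15,0.15,0.15,0.15,0.15],"xyz":[[-0.007,-0.045,0],[-0.014,-0.09,0],[-0.021,-0.135,0],[-0.029,-0.18,0],[-0.029,-0.18,-0.03]],"spin":[0,0,0,0,0]}'
python3 -m pendant '{"gripper":[0.15,0.15,0.15],"xyz":[[0,0,-0.01],[0,0,-0.01],[0,0,-0.01]],"spin":[0,0,0]}'
python3 - <<'E'
from h import *
p=sense()["position"];print(p)
run([("lid",p[:2],p[2]+.011,.029),("jar",(.6128,.0178),.056,.024)],["wrist","scene","side"],"pics/m.png")
E
```

```text
clock: 18.4
position: [0.6156, 0.0129, 0.1002]
tool_rot: [179.5, 0.1, 89.6]
contact_force: [2.2, 0.4, -0.8]
width: 0.0553
finger_force: 42.6
clock: 18.7
position: [0.6131, 0.0195, 0.0861]
tool_rot: [-180.0, -0.0, 90.1]
contact_force: [0.9, -0.4, -0.6]
width: 0.0555
finger_force: 42.6
[0.61305631 0.01951048 0.08610193]
wrist lid [(np.float64(0.6129), np.float64(0.0201), np.float32(0.0279))]
wrist jar []
scene lid []
scene jar []
side lid []
side jar [(np.float32(0.6126), np.float32(0.0184), np.float32(0.0236))]
```

View pics/m.png

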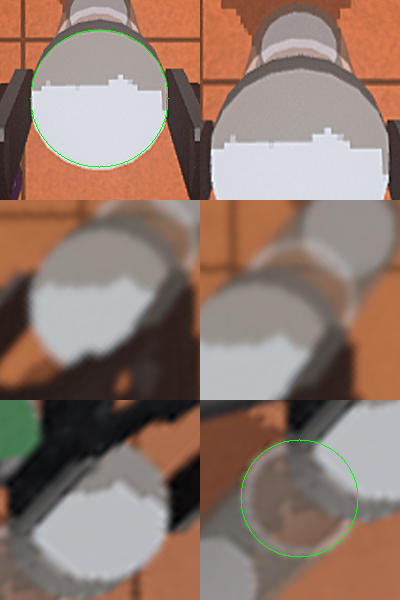

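The held lid is level, with its top edge clear above the rim. It looks slightly low in the grip, so I'll lower it in small steps and watch the force.

```bash
python3 -m pendant '{"gripper":[0.15,0.15,0.15,0.15,0.15],"xyz":[[0,-0.001,-0.012],[0,-0.001,-0.018],[0,-0.001,-0.021],[0,-0.001,-0.022],[0,-0.001,-0.023]],"spin":[0,0,0,0,0]}'
python3 -m pendant '{"gripper":[0.15,0.15,0.15],"xyz":[[0,0,-0.001],[0,0,-0.002],[0,0,-0.003]],"spin":[0,0,0]}'
```

```text
clock: 19.35
position: [0.613, 0.0175, 0.0626]
tool_rot: [-180.0, -0.0, 90.0]
contact_force: [0.1, -0.4, -0.3]
width: 0.0554
finger_force: 42.6
clock: 19.65
position: [0.6132, 0.0174, 0.0599]
tool_rot: [180.0, 0.0, 90.0]
contact_force: [-0.1, 0.5, 0.1]
width: 0.0555
finger_force: 42.6
```

```bash
python3 -m pendant '{"gripper":[0.15,0.15,0.15],"xyz":[[0,0,-0.001],[0,0,-0.002],[0,0,-0.003]],"spin":[0,0,0]}'
python3 -m pendant '{"gripper":[0.15,0.15],"xyz":[[0,0,-0.0005],[0,0,-0.001]],"spin":[0,0]}'
```

```text
clock: 19.95
position: [0.6134, 0.0174, 0.0595]
tool_rot: [179.9, 0.0, 90.0]
contact_force: [-7.6, -0.3, 20.8]
width: 0.0553
finger_force: 44.8
clock: 20.15
position: [0.6134, 0.0174, 0.0594]
tool_rot: [179.9, 0.0, 90.0]
contact_force: [-7.9, 0.4, 23.8]
width: 0.0555
finger_force: 45.1
```

Contact. Easing off 2 mm, then releasing and returning for lid_l.

```bash
python3 -m pendant '{"gripper":[0.15,0.3,0.45,0.6,0.6],"xyz":[[0,0,0.002],[0,0,0.002],[0,0,0.002],[0,0,0.002],[0,0,0.002]],"spin":[0,0,0,0,0]}'
python3 -m pendant '{"gripper":[0.6,0.6,0.8,0.95,0.95],"xyz":[[0,0,0.015],[0,0,0.05],[0.005,0.04,0.07],[0.011,0.085,0.07],[0.017,0.13,0.07]],"spin":[0,0,0,0,0]}'
python3 -m pendant '{"gripper":[0.95,0.95,0.95,0.95,0.95],"xyz":[[0.005,0.045,0],[0.011,0.09,0],[0.02,0.1365,0],[0.02,0.1365,-0.02],[0.02,0.1365,-0.02]],"spin":[0,0,0,0,0]}'
python3 -m pendant '{"gripper":[0.95,0.95,0.95],"xyz":[[0,0,0],[0,0,0],[0,0,0]],"spin":[0,0,0]}'
python3 - <<'E'
from h import *
p=sense()["position"];print(p)
run([("l",(.65,.2835),.012,.034),("m",(.6128,.0178),.068,.029),("s",(.628,-.262),.06,.024),("jars",(.628,-.262),.048,.019)],["wrist","scene","side"],"pics/n.png")
E
```

```text
clock: 20.65
position: [0.6129, 0.0175, 0.0573]
tool_rot: [-180.0, -0.0, 90.0]
contact_force: [0.2, -0.6, 0.3]
width: 0.0687
finger_force: 0.0
clock: 21.15
position: [0.631, 0.1484, 0.1288]
tool_rot: [179.9, -0.0, 89.9]
contact_force: [1.4, -0.4, -0.4]
width: 0.0831
finger_force: 0.0
clock: 21.65
position: [0.648, 0.2852, 0.1041]
tool_rot: [-179.7, 0.1, 90.2]
contact_force: [-1.1, -1.0, -1.6]
width: 0.0832
finger_force: 0.0
clock: 21.95
position: [0.6507, 0.2829, 0.1089]
tool_rot: [179.9, -0.0, 89.9]
contact_force: [-0.9, 0.4, 0.4]
width: 0.083
finger_force: 0.0
[0.65066033 0.28287506 0.10891457]
wrist l [(np.float32(0.6502), np.float32(0.2841), np.float32(0.0336))]
wrist m []
wrist s []
wrist jars []
scene l []
scene m [(np.float32(0.613), np.float32(0.0144), np.float32(0.0291))]
scene s []
scene jars []
side l []
side m [(np.float32(0.613), np.float32(0.0156), np.float32(0.0287))]
side s [(np.float32(0.6282), np.float32(-0.2654), np.float32(0.0239))]
side jars []
```

View pics/n.png

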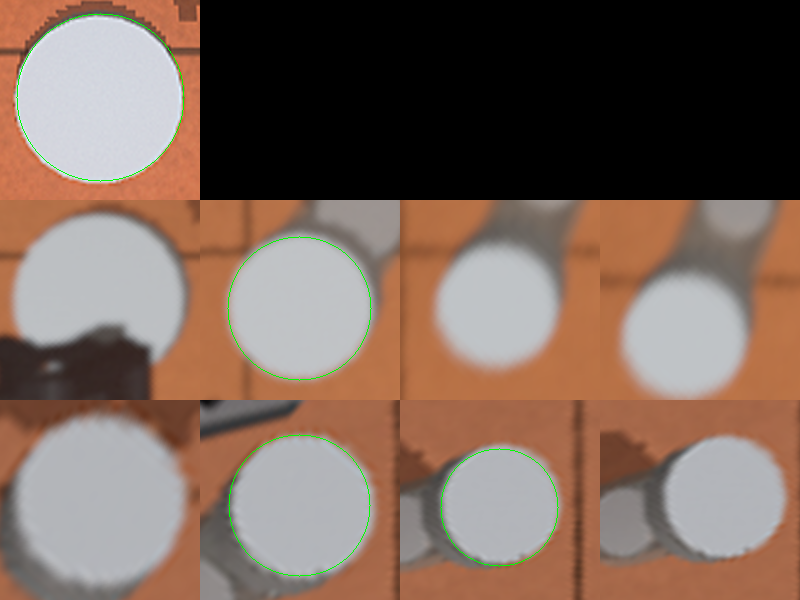

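lids m and s cover their jars, centred to about 3 mm in both views. lid_l is at (.650, .284). Taking it.

```bash
python3 -m pendant '{"gripper":[0.95,0.95,0.95,0.95,0.95],"xyz":[[0,0.001,-0.045],[0,0.001,-0.085],[0,0.001,-0.1],[0,0.001,-0.106],[0,0.001,-0.109]],"spin":[0,0,0,0,0]}'
python3 -m pendant '{"gripper":[0.4,0.4,0.4,0.4,0.4],"xyz":[[0,0,0],[0,0,0],[0,0,0],[0,0,0],[0,0,0]],"spin":[0,0,0,0,0]}'
python3 -m pendant '{"gripper":[0.4,0.4,0.4],"xyz":[[0,0,0.003],[0,0,0.01],[0,0,0.02]],"spin":[0,0,0]}'
```

```text
clock: 22.6
position: [0.6507, 0.285, -0.0005]
tool_rot: [179.9, -0.0, 90.0]
contact_force: [0.1, -0.5, 0.1]
width: 0.0831
finger_force: 0.0
clock: 23.1
position: [0.6519, 0.2856, 0.0015]
tool_rot: [179.8, -0.1, 90.0]
contact_force: [-0.2, 0.1, 6.1]
width: 0.0654
finger_force: 45.0
clock: 23.4
position: [0.6493, 0.2848, 0.0187]
tool_rot: [-179.9, 0.0, 90.0]
contact_force: [0.7, 0.0, -1.3]
width: 0.0653
finger_force: 44.4
```

```bash
python3 -m pendant '{"gripper":[0.4,0.4,0.4,0.4,0.4],"xyz":[[0,0,0.04],[0,0,0.08],[-0.03,-0.016,0.1],[-0.07,-0.038,0.1],[-0.11,-0.06,0.1]],"spin":[0,0,0,0,0]}'
python3 -m pendant '{"gripper":[0.4,0.4,0.4,0.4,0.4],"xyz":[[-0.04,-0.022,0],[-0.08,-0.044,0],[-0.1036,-0.0567,0],[-0.1036,-0.0567,-0.03],[-0.1036,-0.0567,-0.03]],"spin":[0,0,0,0,0]}'
python3 -m pendant '{"gripper":[0.4,0.4,0.4],"xyz":[[0,0,0],[0,0,0],[0,0,0]],"spin":[0,0,0]}'
python3 - <<'E'
from h import *
p=sense()["position"];print(p)
run([("lid",p[:2],p[2]+.011,.034),("jar",(.4364,.1678),.064,.029)],["wrist","scene","side"],"pics/o.png")
E
```

```text
clock: 23.9
position: [0.54, 0.2247, 0.1206]
tool_rot: [179.8, -0.0, 90.0]
contact_force: [-0.2, -0.1, 0.4]
width: 0.0652
finger_force: 44.8
clock: 24.4
position: [0.4339, 0.1676, 0.0875]
tool_rot: [-179.8, 0.0, 90.0]
contact_force: [-0.9, -0.4, -1.1]
width: 0.0655
finger_force: 44.9
clock: 24.7
position: [0.4377, 0.1687, 0.0898]
tool_rot: [179.9, -0.0, 90.0]
contact_force: [-0.6, -0.1, -1.3]
width: 0.0653
finger_force: 44.9
[0.43772386 0.16867319 0.08977374]
wrist lid [(np.float64(0.4371), np.float64(0.1673), np.float32(0.0333))]
wrist jar []
scene lid []
scene jar []
side lid [(np.float64(0.4379), np.float64(0.1653), np.float32(0.0337))]
side jar []
```

View pics/o.png

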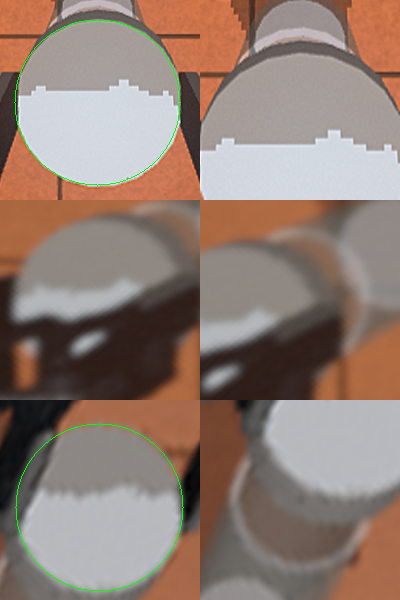

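lid_l is held level and centred over jar_l. Lowering it with force checks.

```bash
python3 -m pendant '{"gripper":[0.4,0.4,0.4,0.4,0.4],"xyz":[[0,0.001,-0.012],[0,0.001,-0.018],[0,0.001,-0.02],[0,0.001,-0.021],[0,0.001,-0.022]],"spin":[0,0,0,0,0]}'
python3 -m pendant '{"gripper":[0.4,0.4],"xyz":[[0,0,-0.001],[0,0,-0.002]],"spin":[0,0]}'
python3 -m pendant '{"gripper":[0.4,0.4],"xyz":[[0,0,-0.001],[0,0,-0.0015]],"spin":[0,0]}'
```

```text
clock: 25.35
position: [0.4364, 0.1693, 0.0667]
tool_rot: [-180.0, 0.0, 90.0]
contact_force: [0.7, 1.3, -0.9]
width: 0.0651
finger_force: 44.9
clock: 25.55
position: [0.4368, 0.1693, 0.0654]
tool_rot: [180.0, -0.0, 90.0]
contact_force: [-4.3, 0.3, 12.0]
width: 0.0655
finger_force: 46.1
clock: 25.75
position: [0.4368, 0.1693, 0.0653]
tool_rot: [179.9, -0.0, 90.0]
contact_force: [-7.0, -1.7, 21.1]
width: 0.0655
finger_force: 47.2
```

Contact. Releasing, backing off and checking all four.

```bash
python3 -m pendant '{"gripper":[0.4,0.55,0.7,0.85,0.95],"xyz":[[0,0,0.0015],[0,0,0.0015],[0,0,0.0015],[0,0,0.0015],[0,0,0.0015]],"spin":[0,0,0,0,0]}'
python3 -m pendant '{"gripper":[0.95,0.95,0.95,0.95,0.95],"xyz":[[0,0,0],[0,0,0.015],[0,0,0.06],[0,0,0.1],[0,0,0.14]],"spin":[0,0,0,0,0]}'
python3 -m pendant '{"gripper":[0.95,0.95,0.95,0.95,0.95],"xyz":[[0,-0.03,0],[0,-0.06,0],[0,-0.1,0],[0,-0.1,0],[0,-0.1,0]],"spin":[0,0,0,0,0]}'
python3 - <<'E'
from h import *
print(sense()["position"],sense()["clock"])
run([("xs",(.4784,-.143),.052,.019),("s",(.6275,-.2617),.06,.024),("m",(.6128,.0178),.068,.029),("l",(.4364,.1678),.076,.034)],["wrist","scene","side"],"pics/p.png")
for n in ("flask","timer"): print(n,[(np.round(d["location"],3),round(d["conf"],2)) for c in ("scene","side") for d in boxes_of(c,n)[:1]])
E
```

```text
clock: 26.25
position: [0.4364, 0.1693, 0.0647]
tool_rot: [-180.0, 0.0, 90.0]
contact_force: [-0.4, -0.5, -0.1]
width: 0.0831
finger_force: 0.0
clock: 26.75
position: [0.4361, 0.1692, 0.2062]
tool_rot: [-180.0, 0.0, 90.0]
contact_force: [0.5, 0.2, -0.0]
width: 0.0834
finger_force: 0.0
clock: 27.25
position: [0.4365, 0.0687, 0.2048]
tool_rot: [180.0, -0.0, 89.9]
contact_force: [0.6, 0.6, 0.2]
width: 0.0833
finger_force: 0.0
[0.43646635 0.06866946 0.20480072] 27.25
wrist xs []
wrist s []
wrist m [(np.float32(0.6134), np.float32(0.0152), np.float32(0.0285)), (np.float32(0.6066), np.float32(0.0212), np.float32(0.0282))]
wrist l [(np.float32(0.4358), np.float32(0.1676), np.float32(0.0334))]
scene xs [(np.float32(0.4782), np.float32(-0.1456), np.float32(0.019))]
scene s [(np.float32(0.6265), np.float32(-0.2647), np.float32(0.0241))]
scene m [(np.float32(0.6138), np.float32(0.0152), np.float32(0.0291))]
scene l []
side xs [(np.float32(0.4798), np.float32(-0.144), np.float32(0.0187))]
side s [(np.float32(0.6293), np.float32(-0.2631), np.float32(0.0237))]
side m [(np.float32(0.613), np.float32(0.0144), np.float32(0.0287))]
side l [(np.float32(0.437), np.float32(0.1664), np.float32(0.0336))]
flask [(array([ 0.636, -0.138,  0.029]), 0.8), (array([ 0.62 , -0.151,  0.025]), 0.91)]
timer [(array([0.628, 0.127, 0.013]), 0.74), (array([0.618, 0.119, 0.016]), 0.66)]
```

View pics/p.png

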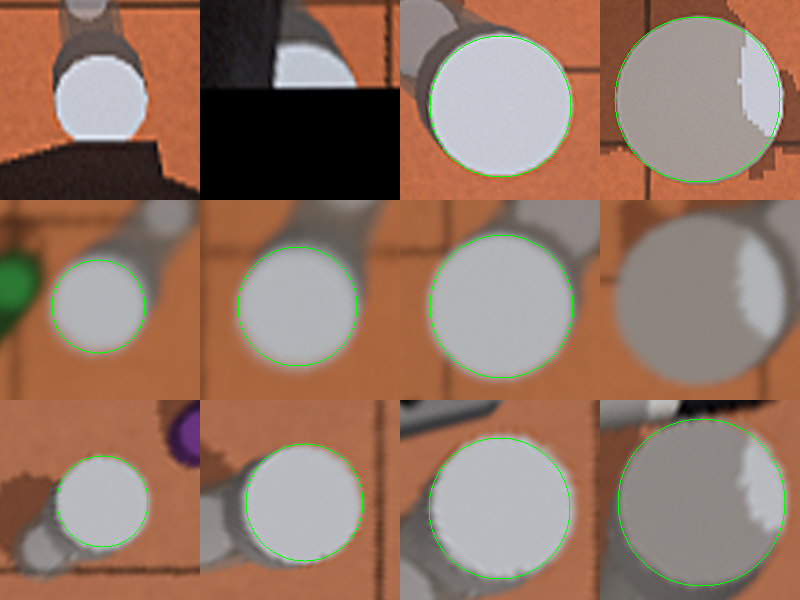

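All four lids show as true circles of the right size at their expected heights, centred within about 3 mm of the jar axes. The flask and timer have not moved. Handing in.

```bash
python3 -c "
from plant import *
print(finish_job())"
```

```text
the job is handed in; nothing more can be done
None
```

The job is handed in: each of the four lids lies flat on the jar of its size, centred within about 3 mm by my camera measurements, and the flask and timer are where they were; the hand-in call returned no verdict.

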